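# Nest the counting pans on the sloped stand with their handles fanned

## Robot

A 6-joint arm with a two-finger parallel gripper is mounted at the origin on the work surface. World frame = base frame: x ahead of the robot, y to its left, z up, the work surface at z = 0. Lengths are in m, angles in rad, forces in N, time in s.
With the tool pointing down it reaches from about 0.35 to 0.975 m from the base axis. Payload 4.9 kg.
Tool frame: the origin (TCP) lies midway between the tips of the shut fingers; the grasp point (between the pads) lies 19 mm behind it (ctrl.tcp_to_grasp is the distance from the TCP to the grasp point, in m); z points along the fingers, y is the line along which they close (so a half turn about z gives the same grasp; the last joint's range is limited). The gripper opens to 85 mm and grips with 20 to 120 N. Pads are 22 mm wide; open, the fingers measure 114 mm over their backs; the gripper's body (76 mm by 85 mm) begins 54 mm behind the grasp point. The pads swing forward as they close: fully open they stand 13 mm farther back than shut.
Start: joints at [1.13, 0.053, 1.613, -0, 1.476, -0.119], TCP at [0.198, 0.593, 0.231] pointing down, gripper open.
Joint ranges: [-3.01, 3.01], [-1.01, 2.22], [0.06, 2.58], [-1.02, 4.17], [0.09, 2.62], [-3.14, 3.14]. Speed limits (rad/s): [2.57, 2.57, 3.14, 3.14, 3.14, 3.14].

## Interface

Orientations are given as a rotation vector (axis times angle).
In Python, from station import ctrl gives the robot as it stands.
- The arm moves only by the shell command python3 jog.py 'ROWS' [FORCE]. ROWS is rows parted by semicolons, their numbers by spaces, 1 to 20 of them, each of 7 numbers: the finger opening in m, then dx, dy, dz in m, then a rotation vector rx, ry, rz in rad; each row is the pose to reach, as a shift and turn from the pose commanded when the command began, along the tool's axes at that moment; what a row does not reach only later rows make up. A row lasts 1/12 s, in which the tool goes at most 0.0417 m and 0.125 rad, less where a joint would pass 70% of its speed; a pose out of reach is approached as far as the arm can. The fingers move at their own pace and stop on an object; FORCE is the grip in N (left out, the last holds). Time passes only in rows, so rows that do not move let the fingers close. It prints the time, the measured TCP pose, the force, the opening and the grip force at its end.
- ctrl.get_obs(): the state, without advancing time (a new reading comes with each control period).
- ctrl.get_image(name): name is "scene" or "top" or "wrist"; returns the picture (480x640x3 uint8, red, green, blue); there is no depth.
- ctrl.camera_params(name): a dict with "fx", "fy", "cx", "cy" (pixels), "T" (4x4, takes a point from camera to world coordinates); the wrist camera has in their place "tool_from_camera" (4x4, takes a point from camera to tool coordinates, whose origin is the TCP and whose axes are the flange's). Camera axes: x right, y down, z forward; pixel columns grow to the right and rows downward; lengths in m; the calibration is good to about 2 mm. A picture is of the moment at which its call begins: read the wrist's pose just before it. camera_params takes no time and is no camera call.
- ctrl.finish_job(): hands the job in; it is judged then, once.
The state is a dict: "t": time; "q": joint angles; "dq": joint speeds; "effort": joint torques, N m; "tool_pos": TCP position; "tool_rot": TCP orientation; "contact_force": force on the tool from outside, world axes, zero at the start; "wrist_torque": the same for the moment, N m; "opening": finger opening in m; "grip_force": force on a finger pad.
Only numpy, scipy, OpenCV 4.12 (cv2) and the standard library are available. Lean on these libraries where they do the work, as an engineer would, in place of code of your own. Each camera call takes 0.05 s, during which the arm holds its last target. There are 200 camera calls.

## Task

Put the set of counting pans back together on the sloped stand: lower the middle pan gently into the large one, then the smallest into the middle one, each fully home and never forced down. Fan their handles one to each side of the large pan's handle, each dropped through its slot in the guard so that it clears the one below; do not push the other things on the bench about.

Things in the scene. Friction and masses are not known exactly. Their poses are not given: they have to be found in the camera images.
- stand: grey stand fixed to the bench: foot 170 x 150 mm, carrying a 124 mm square plate that slopes down towards the stand's front (its own -x, turned to the left as seen from the robot) at 28 degrees from level, the plate's centre 80 mm above the bench. Origin: centre of the foot's underside, z up.
- pan_large: largest of three plain steel pans: 132 mm across the rim, 108 across the foot, 52 tall, walls 3, floor 6 mm thick, 300 g. Origin: centre of underside; z: axis, upwards. Bar handle along its own -x: 14 mm wide, 12 tall, its middle 53 mm above the underside, 66 to 141 mm from the axis. Clipped on the sloping plate, axis leaning 28 degrees to the stand's front; does not come off.
- pan_medium: middle of three plain steel pans: 120 mm across the rim, 96 across the foot, 54 tall, walls 3, floor 6 mm thick, 155 to 285 g. Origin: centre of underside; z: axis, upwards. Bar handle along its own -x: 14 mm wide, 12 tall, its middle 55 mm above the underside, 60 to 135 mm from the axis. Starts level on the bench to one side of the stand, handle towards the robot.
- pan_small: smallest of three plain steel pans: 106 mm across the rim, 84 across the foot, 56 tall, walls 3, floor 6 mm thick, 125 to 235 g. Origin: centre of underside; z: axis, upwards. Bar handle along its own -x: 14 mm wide, 12 tall, its middle 57 mm above the underside, 53 to 128 mm from the axis. Starts level on the bench on the other side (sides vary), handle towards the robot.
- guard_top (a point): Slotted steel guard clipped round the large pan's front: wall 76 to 81 mm from its axis, rising to 74 mm above its underside, with two open slots 18 mm wide, one each side of the large handle, 1.6 rad apart. The guard may sit up to 0.25 rad off-middle either way, unmeasured: look or feel for the slots. This point: on the large pan's axis, level with the guard's top; axes as the large pan's.
- marker: black marker pen lying down, 16 mm thick, 136 mm long over its round ends; bystander, origin under its middle
- bolt_box: small cardboard box 50 x 60 x 35 mm; bystander, origin under its middle
- tin: low round tin, 52 mm across, 45 mm tall; bystander, origin under its middle
- tape_roll: cardboard-brown roll of tape lying flat, 100 mm across, 48 mm tall; bystander, origin under its middle
- white_carton: white carton 80 x 120 x 70 mm; bystander, origin under its middle
- blue_bin: open blue bin 150 x 100 x 70 mm; bystander, origin under its middle
- jar: closed jar, 66 mm across, 90 mm tall; bystander, origin under its middle
- pan_large_tip (a point): outer end of the largest pan's handle, 141 mm from the pan's axis and 53 mm above its underside; axes as the pan's. Handle starts within 0.25 rad of straight down the slope; pan and guard turn only stiffly (2 N m). The small pan, seated, is 6 mm above the middle one's underside.
- pan_medium_tip (a point): outer end of the middle pan's handle, 135 mm from the pan's axis and 55 mm above its underside; axes as the pan's. Seated, its underside is 6 mm above the large one's, with 4.5 mm play all round (the small one has the same in the middle one). Handles strike what lies under them, so each must drop through its slot.
- pan_small_tip (a point): outer end of the smallest pan's handle, 128 mm from the pan's axis and 57 mm above its underside; axes as the pan's. Seated, its handle is 8 mm higher than the middle one's and clears the middle rim by 3 mm.

How it is judged:
By the outcome, as a careful person would: the job done as asked, in the order asked, and still so for the second after the job is handed in, with the robot touching nothing.
It also fails if it takes over 72 s, if anything falls off the work surface, if the arm or the gripper's body presses on something with over 40 N, if the wrist force passes 120 N, or if a joint passes its speed limit or range.

## Working session

There is one attempt and no reset: what is moved stays moved. The work goes in short steps, Python scripts to look and compute and a shell command to move; the robot and the scene stay as the last step left them, time stands still between calls to the robot, and variables do not carry over. Pictures are saved under pics/ and viewed, at most 11 in all, crops included, and the job is handed in when it is done.

```bash
ls; mkdir -p pics; python3 - <<'E'
from station import ctrl
import cv2,numpy as np
o=ctrl.get_obs();print(o)
for n in ["scene","top"]:
    cv2.imwrite(f"pics/{n}0.png",ctrl.get_image(n)[:,:,::-1])
for n in ["scene","top","wrist"]:
    print(n,ctrl.camera_params(n))
E
```

```text
jog.py
pics
station.py
{'t': 0.0, 'q': array([ 1.12998229e+00,  5.33875251e-02,  1.61429290e+00,  1.00739015e-05,
        1.47600339e+00, -1.19011553e-01]), 'dq': array([-6.94158483e-04,  1.47965346e-03, -2.11004207e-04,  2.90057337e-03,
       -9.06441059e-05,  6.90339933e-05]), 'effort': array([-2.37558939e-03, -3.93682694e+01, -3.70167017e+01, -1.97383479e-04,
        7.19238102e-03, -8.60017870e-07]), 'tool_pos': array([0.19740903, 0.59234769, 0.23004467]), 'tool_rot': array([-0.50321502, -3.10043206,  0.00315199]), 'contact_force': array([-0.35257204, -0.16879668, -0.06191784]), 'wrist_torque': array([-0.03109289,  0.01554578, -0.00653644]), 'grip_force': 0.0, 'opening': 0.08554529813089626}
scene {'fx': 532.0721212455749, 'fy': 532.0721212455749, 'cx': 325.512892567847, 'cy': 247.75693121620048, 'T': array([[-0.70331505,  0.48678614, -0.51806099,  1.3554042 ],
       [ 0.71061594,  0.46163227, -0.53096199,  0.80364931],
       [-0.01931127, -0.74157596, -0.67059091,  1.13370397],
       [ 0.        ,  0.        ,  0.        ,  1.        ]])}
top {'fx': 482.711581745548, 'fy': 482.711581745548, 'cx': 315.13344848721084, 'cy': 244.10923372880873, 'T': array([[-0.00198101, -0.99281916,  0.11960853,  0.4003923 ],
       [-0.99974274,  0.00466887,  0.02219605, -0.01394739],
       [-0.0225951 , -0.11953379, -0.99257299,  1.29085638],
       [ 0.        ,  0.        ,  0.        ,  1.        ]])}
wrist {'fx': 331.1183901429683, 'fy': 331.1183901429683, 'cx': 319.9059820248466, 'cy': 240.13513061508067, 'tool_from_camera': array([[ 8.97604071e-04, -9.57423764e-01, -2.88684828e-01,
         7.38977046e-02],
       [ 9.99999220e-01,  1.11016081e-03, -5.72565508e-04,
         7.69890496e-04],
       [ 8.68674408e-04, -2.88684089e-01,  9.57424014e-01,
        -1.43242800e-01],
       [ 0.00000000e+00,  0.00000000e+00,  0.00000000e+00,
         1.00000000e+00]])}
```

View pics/top0.png

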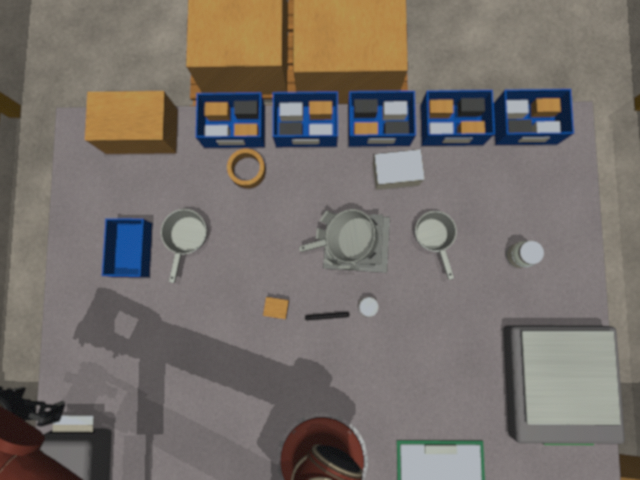

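View pics/scene0.png

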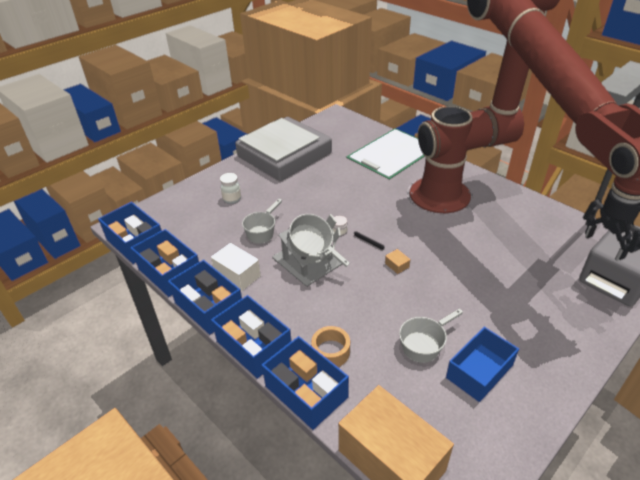

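```bash
cat > h.py <<'E'
from station import ctrl
import cv2,numpy as np
from scipy.spatial.transform import Rotation as R
def cam(n):
    p=ctrl.camera_params(n); K=np.array([[p['fx'],0,p['cx']],[0,p['fy'],p['cy']],[0,0,1]])
    if n=='wrist':
        o=ctrl.get_obs(); T=np.eye(4);T[:3,:3]=R.from_rotvec(o['tool_rot']).as_matrix();T[:3,3]=o['tool_pos']
        return K,T@p['tool_from_camera']
    return K,p['T']
def ray(c,uv,p0,n=(0,0,1)):
    """pixel -> point on plane through p0 with normal n"""
    K,T=c; d=T[:3,:3]@np.linalg.solve(K,[uv[0],uv[1],1]); n=np.array(n,float)
    return T[:3,3]+d*(n@(np.array(p0)-T[:3,3])/(n@d))
def proj(c,P):
    K,T=c; q=(np.atleast_2d(P)-T[:3,3])@T[:3,:3]; q=q@K.T; return q[:,:2]/q[:,2:]
def shot(n,name):
    c=cam(n); im=ctrl.get_image(n)[:,:,::-1].copy(); cv2.imwrite(f'pics/{name}.png',im); np.savez(f'pics/{name}.npz',K=c[0],T=c[1]); return c,im
def load(name):
    z=np.load(f'pics/{name}.npz'); return (z['K'],z['T']),cv2.imread(f'pics/{name}.png')
def delta(pos,Rm,n=None):
    """print shift and rotvec in the tool's axes to reach a world TCP pose"""
    o=ctrl.get_obs(); R0=R.from_rotvec(o['tool_rot']).as_matrix()
    d=R0.T@(np.array(pos)-o['tool_pos']); r=R.from_matrix(R0.T@Rm).as_rotvec()
    print('d',d.round(4),'r',r.round(4),'rows>=',np.ceil(max(np.linalg.norm(d)/.0417,np.linalg.norm(r)/.125)))
def frame(z,x):
    z=np.array(z,float);z/=np.linalg.norm(z);x=np.array(x,float);x-=z*(x@z);x/=np.linalg.norm(x)
    return np.c_[x,np.cross(z,x),z]
E
python3 - <<'E'
from h import *
c=cam('top'); im=cv2.imread('pics/top0.png').astype(int)
for nm,uv,z in [('med',(186,231),.054),('medtip',(172,281),.055),('sm',(434,232),.056),('smtip',(450,277),.057),('Lrim',(350,236),.12),('Ltip',(302,247),.07),('plate',(357,240),.08),('tin',(369,305),.045),('carton',(400,160),.07),('bin',(127,248),.07),('jar',(530,252),.09),('tape',(246,168),.048),('boltbox',(276,307),.035)]:
    print(nm,ray(c,uv,(0,0,z)).round(3))
for uv in [(186,231),(434,232),(60,200),(340,420),(350,240),(175,275),(280,350),(250,230)]: print(uv,im[uv[1],uv[0]])
E
```

```text
med [0.585 0.35  0.054]
medtip [0.455 0.382 0.055]
sm [ 0.579 -0.292  0.056]
smtip [ 0.463 -0.329  0.057]
Lrim [ 0.561 -0.073  0.12 ]
Ltip [0.54  0.047 0.07 ]
plate [ 0.556 -0.093  0.08 ]
tin [ 0.393 -0.123  0.045]
carton [ 0.766 -0.207  0.07 ]
bin [0.54  0.497 0.07 ]
jar [ 0.523 -0.519  0.09 ]
tape [0.754 0.197 0.048]
boltbox [0.388 0.116 0.035]
(186, 231) [161 172 168]
(434, 232) [161 171 167]
(60, 200) [118 117 124]
(340, 420) [78 78 82]
(350, 240) [140 148 145]
(175, 275) [120 127 124]
(280, 350) [123 123 130]
(250, 230) [119 118 126]
```

```bash
python3 - <<'E'
from h import *
a=np.array([0,.4695,.8829]); s=np.array([0,.8829,-.4695]); G=np.array([.556,-.093,.08])+.076*a
Rm=frame(-a,s); C=G+.23*a+.075*s
pos=C-.0739*Rm[:,0]+.143*Rm[:,2]
print(pos); delta(pos,Rm)
# via-point check
E
```

```text
[ 0.556      -0.01550411  0.22339362]
d [-0.5324 -0.4632  0.0075] r [ 0.3031 -0.422   1.223 ] rows>= 17.0
```

```bash
r="x"; python3 jog.py '.085 -.266 -.232 -.02 .15 -.21 .61;.085 -.266 -.232 -.02 .15 -.21 .61;.085 -.266 -.232 -.02 .15 -.21 .61;.085 -.266 -.232 -.02 .15 -.21 .61;.085 -.266 -.232 -.02 .15 -.21 .61;.085 -.266 -.232 -.02 .15 -.21 .61;.085 -.266 -.232 -.02 .15 -.21 .61;.085 -.266 -.232 -.02 .15 -.21 .61;.085 -.532 -.463 .0075 .303 -.422 1.223;.085 -.532 -.463 .0075 .303 -.422 1.223;.085 -.532 -.463 .0075 .303 -.422 1.223;.085 -.532 -.463 .0075 .303 -.422 1.223;.085 -.532 -.463 .0075 .303 -.422 1.223;.085 -.532 -.463 .0075 .303 -.422 1.223;.085 -.532 -.463 .0075 .303 -.422 1.223;.085 -.532 -.463 .0075 .303 -.422 1.223;.085 -.532 -.463 .0075 .303 -.422 1.223;.085 -.532 -.463 .0075 .303 -.422 1.223;.085 -.532 -.463 .0075 .303 -.422 1.223;.085 -.532 -.463 .0075 .303 -.422 1.223'
python3 - <<'E'
from h import *
print(ctrl.get_obs()['dq'].round(3))
c,im=shot('wrist','w1')
E
```

```text
t: 1.77
tool_pos: [0.5555, -0.0146, 0.2232]
tool_rot: [1.95, 1.949, -0.484]
contact_force: [-0.5, 0.9, -0.4]
opening: 0.0849
grip_force: 0.0
[ 0.029 -0.011  0.004 -0.    -0.    -0.002]
```

View pics/w1.png

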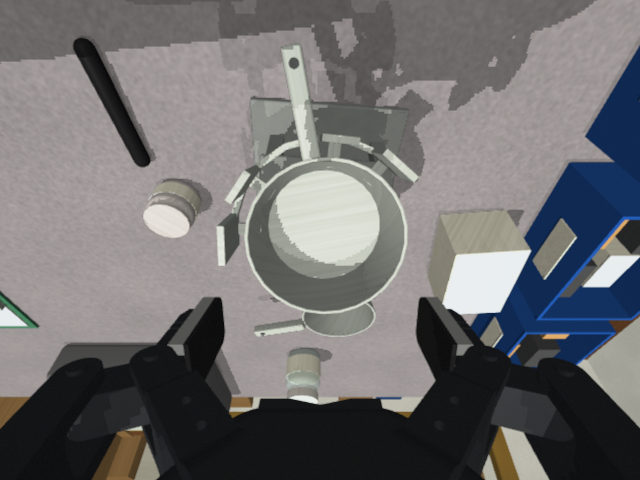

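```bash
python3 - <<'E'
import cv2
im=cv2.imread('pics/w1.png')[110:290,200:440]
cv2.imwrite('pics/w1c.png',cv2.resize(im,(800,600),interpolation=cv2.INTER_CUBIC))
E
```

```text
(no output)
```

View pics/w1c.png

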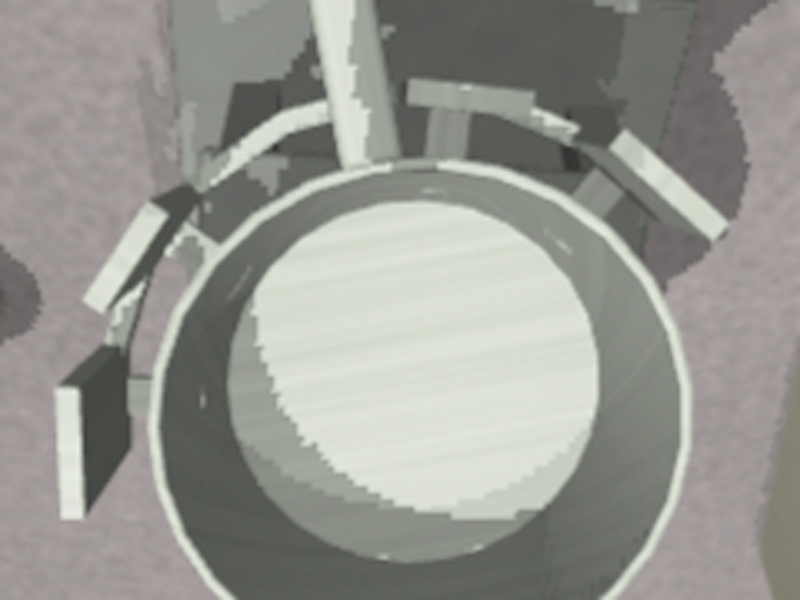

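```bash
cat > m1.py <<'E'
from h import *
from scipy.optimize import least_squares
c,im=load('w1'); g=cv2.GaussianBlur(im,(3,3),0).min(axis=2).astype(float)
ctr=np.array([325.,233]); pts=[]
for t in np.arange(0,2*np.pi,np.pi/60):
    r=np.arange(60,92,.5); p=ctr+np.c_[r*np.cos(t),r*np.sin(t)]
    v=cv2.remap(g.astype(np.float32),p[:,0].astype(np.float32)[None],p[:,1].astype(np.float32)[None],cv2.INTER_LINEAR)[0]
    k=np.argmax(v-(np.roll(v,8)+np.roll(v,-8))/2*0.9); pts.append(p[k])
pts=np.array(pts)
e=cv2.fitEllipse(pts.astype(np.float32)); 
def edist(p,e):
    (cx,cy),(w,h),an=e; an=np.deg2rad(an); d=p-[cx,cy]; x=d@[np.cos(an),np.sin(an)]; y=d@[-np.sin(an),np.cos(an)]
    return np.hypot(x/w*2,y/h*2)-1
for _ in range(6):
    ok=abs(edist(pts,e))<.025; e=cv2.fitEllipse(pts[ok].astype(np.float32))
print(e,ok.sum())
# yaw from plate front edge: the horizontal line in its viewing plane
def hdir(u1,u2):
    K,T=c; r=[T[:3,:3]@np.linalg.solve(K,[*u,1]) for u in (u1,u2)]; d=np.cross(np.cross(*r),[0,0,1]); return d/np.linalg.norm(d)
h=hdir((252,97),(408,110)); h=h if h[0]>0 else -h
print('edge dir',h, 'yaw',np.arctan2(h[1],h[0]))
P=pts[ok]
def axes(yaw,tilt=np.deg2rad(28)):
    f=np.array([-np.sin(yaw),np.cos(yaw),0]); a=np.sin(tilt)*f+np.cos(tilt)*np.array([0,0,1]); return a,np.cos(tilt)*f-np.sin(tilt)*np.array([0,0,1]),np.array([np.cos(yaw),np.sin(yaw),0])
def res(q,yaw):
    a,_,_=axes(yaw); return [np.linalg.norm(ray(c,p,q,a)-q)-.0645 for p in P]
for yaw in (0,np.arctan2(h[1],h[0])):
    s=least_squares(res,[.56,-.07,.13],args=(yaw,),loss='soft_l1',f_scale=.0007); a,s_,w=axes(yaw)
    O=s.x-.052*a; print('yaw',yaw,'rim',s.x.round(4),'rms',np.sqrt(np.mean(np.array(res(s.x,yaw))**2)),'origin',O.round(4))
    t=lambda uv,z: (lambda d:(np.hypot(d@s_,d@w)*1e3,np.arctan2(d@w,d@s_)))(ray(c,uv,O+z*a,a)-O)
    f=lambda x,y:(200+x/3.3333,110+y/3.3333)
    for n,x,y in [('A outer top',57,387),('A inner top',80,387),('A low',60,518),('B low outer',86,300),('B low inner',108,312),('B up outer',150,203),('B up inner',168,213),('C left outer',408,80),('C left inner',408,103),('C right outer',535,92),('C right inner',533,110),('D up outer',626,131),('D up inner',612,147),('D low outer',728,228),('D low in',716,240)]: print(n,np.round(t(f(x,y),.074),3))
    for uv in ((282,46),(299,45),(300,158),(318,156)): print('handle',np.round(t(uv,.059),3))
E
python3 m1.py
```

```text
((325.5232849121094, 235.4830322265625), (153.25462341308594, 160.26051330566406), 79.69498443603516) 93
edge dir [ 0.99662723 -0.08206196 -0.        ] yaw -0.08215433983844764
yaw 0 rim [ 0.5599 -0.0704  0.1257] rms 0.0003273630373517388 origin [ 0.5599 -0.0949  0.0798]
A outer top [81.283 -1.352]
A inner top [76.383 -1.337]
A low [82.387 -1.728]
B low outer [80.387 -1.095]
B low inner [75.197 -1.098]
B up outer [80.386 -0.779]
B up inner [76.389 -0.764]
C left outer [ 8.1714e+01 -3.4000e-02]
C left inner [ 7.7267e+01 -3.6000e-02]
C right outer [82.619  0.281]
C right inner [79.184  0.29 ]
D up outer [83.062  0.528]
D up inner [78.974  0.518]
D low outer [82.854  0.89 ]
D low in [79.492  0.896]
handle [141.07   -0.213]
handle [ 1.39705e+02 -1.33000e-01]
handle [67.941 -0.284]
handle [66.912 -0.088]
yaw -0.08215433983844764 rim [ 0.5606 -0.0705  0.1258] rms 0.00020732227264386014 origin [ 0.5586 -0.0948  0.0799]
A outer top [82.015 -1.415]
A inner top [77.232 -1.401]
A low [82.693 -1.784]
B low outer [81.303 -1.165]
B low inner [76.201 -1.168]
B up outer [81.312 -0.858]
B up inner [77.356 -0.844]
C left outer [81.857 -0.125]
C left inner [77.421 -0.128]
C right outer [82.323  0.192]
C right inner [78.867  0.2  ]
D up outer [82.507  0.442]
D up inner [78.398  0.432]
D low outer [82.142  0.813]
D low in [78.73   0.818]
handle [140.96   -0.292]
handle [139.64   -0.212]
handle [68.3   -0.368]
handle [67.082 -0.174]
```

```bash
python3 - <<'E'
from h import *
delta([.478,.376,.15],frame([0,0,-1],[-.971,.239,0]))
E
```

```text
d [ 0.3791 -0.0772 -0.1175] r [-0.3228  0.4123 -1.3008] rows>= 12.0
```

```bash
python3 jog.py '.085 .379 -.077 -.1175 -.323 .412 -1.301;.085 .379 -.077 -.1175 -.323 .412 -1.301;.085 .379 -.077 -.1175 -.323 .412 -1.301;.085 .379 -.077 -.1175 -.323 .412 -1.301;.085 .379 -.077 -.1175 -.323 .412 -1.301;.085 .379 -.077 -.1175 -.323 .412 -1.301;.085 .379 -.077 -.1175 -.323 .412 -1.301;.085 .379 -.077 -.1175 -.323 .412 -1.301;.085 .379 -.077 -.1175 -.323 .412 -1.301;.085 .379 -.077 -.1175 -.323 .412 -1.301;.085 .379 -.077 -.1175 -.323 .412 -1.301;.085 .379 -.077 -.1175 -.323 .412 -1.301;.085 .379 -.077 -.1175 -.323 .412 -1.301;.085 .379 -.077 -.1175 -.323 .412 -1.301'
python3 - <<'E'
from h import *
print(ctrl.get_obs()['dq'].round(3))
c,im=shot('wrist','w2')
E
```

```text
t: 2.98
tool_pos: [0.478, 0.3762, 0.1504]
tool_rot: [0.377, 3.118, -0.001]
contact_force: [-0.2, 0.8, -0.3]
opening: 0.0855
grip_force: 0.0
[-0.009 -0.001 -0.001 -0.001 -0.002 -0.002]
```

View pics/w2.png

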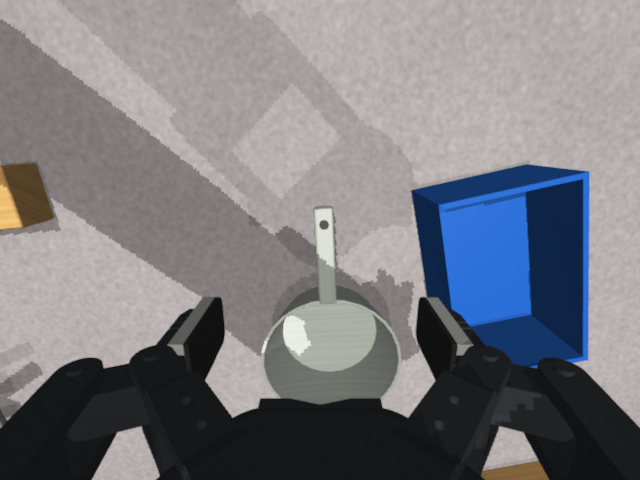

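```bash
cat > m2.py <<'E'
from h import *
import sys
def meas(name,tip,base,ztop,L,rg,zmid):
    c,im=load(name)
    t=ray(c,tip,(0,0,ztop)); b=ray(c,base,(0,0,ztop)); u=(t-b)/np.linalg.norm(t-b)
    ctr=t-L*u; g=t-(L-rg)*u; print('tip',t.round(4),'base',b.round(4),'len',np.linalg.norm(t-b),'u',u.round(4),'psi',np.arctan2(u[1],u[0]),'ctr',ctr.round(4),'g',g.round(4))
    Rm=frame([0,0,-1],u); pos=np.array([g[0],g[1],zmid])-[0,0,ctrl.tcp_to_grasp]
    delta(pos,Rm); return pos,Rm
if __name__=='__main__':
    c,im=load('w2')
    for v in (215,240,265,290): # handle edges along the row
        print(v,im[v,300:350].min(axis=1))
    meas('w2',(324,207),(328.5,301),.061,.135,.110,.055)
E
python3 m2.py
```

```text
215 [155 157 156 157 157 158 158 159 156 155 157 161 165 144 162 190 209 219
 220 219 218 218 218 218 219 219 219 216 218 220 216 196 158 122 143 163
 163 165 167 166 162 158 158 159 160 158 156 155 157 159]
240 [112 109 108 107 107 106 106 128 152 158 159 160 162 165 165 156 173 200
 214 217 215 215 215 216 216 217 217 216 214 215 217 213 194 159 121 106
 146 163 161 159 158 157 158 159 162 164 166 165 165 166]
265 [128 127 128 127 125 124 125 127 120 116 115 115 115 110 107 108  99 112
 129 138 144 145 142 142 143 143 143 144 142 172 202 212 211 196 163 126
 114 141 167 182 185 181 179 177 179 183 186 187 186 184]
290 [105 105 107 113 110 100  87  83  79  76  75  76  76  76  77  76  76  77
  98 120 134 142 143 142 140 141 142 143 143 142 140 139 140 140 133 122
  95  77  76  77  76  76  76  77  77  76  76  76  75  75]
tip [0.4514 0.3863 0.061 ] base [0.5242 0.3724 0.061 ] len 0.07415945040129314 u [-0.9822  0.188   0.    ] psi 2.952480008197025 ctr [0.584 0.361 0.061] g [0.4759 0.3816 0.061 ]
d [0.0036 0.005  0.1141] r [-0.0003  0.0014 -0.0519] rows>= 3.0
```

```bash
python3 jog.py '.04 .0036 .0042 .02 0 .001 -.052;.04 .0036 .0042 .05 0 .001 -.052;.04 .0036 .0042 .08 0 .001 -.052;.04 .0036 .0042 .105 0 .001 -.052;.04 .0036 .0042 .114 0 .001 -.052;.04 .0036 .0042 .114 0 .001 -.052;0 .0036 .0042 .114 0 .001 -.052;0 .0036 .0042 .114 0 .001 -.052;0 .0036 .0042 .114 0 .001 -.052;0 .0036 .0042 .114 0 .001 -.052;0 .0036 .0042 .114 0 .001 -.052;0 .0036 .0042 .114 0 .001 -.052' 100
python3 jog.py '0 0 0 -.002 0 0 0;0 0 0 -.006 0 0 0;0 0 0 -.02 0 0 0;0 0 0 -.02 0 0 0;0 0 0 -.02 0 0 0'
python3 - <<'E'
from h import *
o=ctrl.get_obs(); print(o['wrist_torque'])
shot('wrist','w3')
E
```

```text
t: 4.03
tool_pos: [0.4776, 0.3812, 0.0384]
tool_rot: [0.297, 3.125, 0.003]
contact_force: [-2.7, 0.3, 6.6]
opening: 0.012
grip_force: 98.0
t: 4.45
tool_pos: [0.4771, 0.3806, 0.0574]
tool_rot: [0.297, 3.126, 0.002]
contact_force: [0.4, -0.6, -2.5]
opening: 0.0116
grip_force: 97.7
[ 0.08064241  0.18648045 -0.01652927]
```

View pics/w3.png

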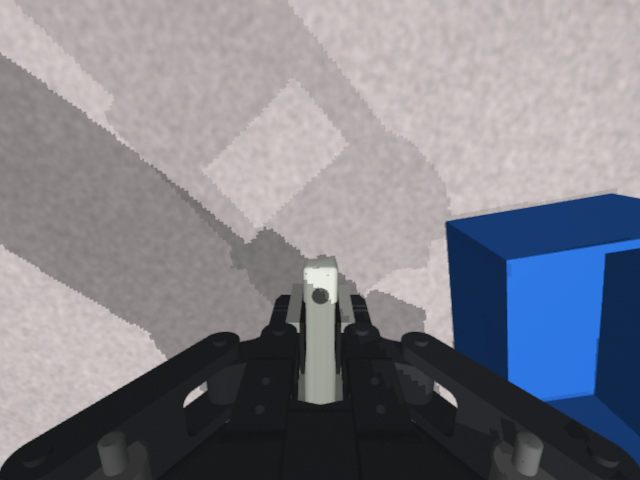

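```bash
python3 - <<'E'
from h import *
c,im=load('w3'); print(im[252:300:2,320].tolist()); 
for v in (272,285,310,340,370,390): print(v,im[v,296:346].min(axis=1).tolist())
p=ctrl.camera_params('wrist'); ct=(c[0],p['tool_from_camera'])
for v in (266,268,270): print(v,ray(ct,(320.5,v),(0,0,-.0226)).round(4))
for v in (258,260): print('bottom',v,ray(ct,(320.5,v),(0,0,-.0106)).round(4))
E
```

```text
[[164, 164, 171], [149, 150, 157], [114, 115, 120], [115, 117, 120], [120, 128, 124], [128, 136, 132], [133, 142, 137], [147, 156, 151], [204, 217, 211], [221, 230, 226], [225, 234, 230], [226, 235, 230], [226, 235, 230], [226, 235, 230], [226, 235, 230], [226, 235, 230], [226, 235, 230], [226, 235, 230], [117, 123, 120], [94, 96, 96], [64, 65, 64], [63, 65, 64], [62, 64, 64], [64, 65, 65]]
272 [120, 119, 119, 118, 117, 117, 110, 142, 182, 189, 203, 220, 223, 225, 227, 227, 226, 225, 225, 225, 225, 226, 226, 225, 225, 224, 225, 225, 225, 225, 224, 223, 223, 224, 225, 226, 225, 223, 213, 200, 185, 143, 138, 156, 157, 169, 176, 175, 172, 171]
285 [95, 97, 97, 96, 96, 97, 94, 104, 124, 136, 142, 149, 152, 155, 157, 158, 156, 204, 226, 225, 225, 226, 226, 225, 226, 226, 227, 227, 226, 226, 224, 223, 223, 225, 226, 226, 227, 221, 210, 195, 174, 133, 114, 121, 121, 120, 121, 121, 121, 121]
310 [94, 95, 95, 95, 74, 37, 21, 22, 21, 62, 121, 147, 151, 155, 156, 156, 155, 154, 153, 154, 155, 154, 154, 154, 154, 154, 155, 155, 156, 155, 154, 152, 153, 154, 156, 155, 154, 148, 111, 53, 21, 21, 2
[... 202 characters left out ...]
3, 152, 150, 143, 96, 28, 27, 38, 38, 39, 36, 28, 24, 23, 22, 26]
370 [28, 28, 24, 79, 70, 38, 37, 38, 57, 111, 135, 140, 147, 151, 154, 154, 154, 152, 152, 152, 153, 153, 152, 153, 153, 153, 153, 153, 152, 151, 150, 150, 150, 150, 151, 150, 145, 139, 133, 98, 50, 37, 37, 37, 71, 60, 24, 25, 28, 28]
390 [26, 23, 68, 85, 86, 86, 86, 86, 90, 116, 133, 139, 147, 151, 154, 154, 154, 152, 150, 150, 151, 151, 151, 152, 152, 152, 153, 154, 151, 151, 149, 149, 149, 149, 150, 147, 142, 136, 125, 100, 84, 85, 86, 85, 86, 86, 59, 24, 24, 22]
266 [ 0.0269  0.001  -0.0226]
268 [ 0.0261  0.001  -0.0226]
270 [ 0.0252  0.001  -0.0226]
bottom 258 [ 0.0259  0.001  -0.0106]
bottom 260 [ 0.025   0.001  -0.0106]
```

```bash
cat > tgt.py <<'E'
from h import *
yaw=-.0822; tilt=np.deg2rad(28)
f=np.array([-np.sin(yaw),np.cos(yaw),0]); ez=np.array([0,0,1.])
a=np.sin(tilt)*f+np.cos(tilt)*ez; s=np.cos(tilt)*f-np.sin(tilt)*ez; w=np.array([np.cos(yaw),np.sin(yaw),0])
O=np.array([.5586,-.0948,.0799])-.0013*w
def target(th,h,pin):
    d=np.cos(th)*s+np.sin(th)*w; Rm=frame(-a,d); return O+h*a-Rm@np.array(pin),Rm
med=(-.1086,0,.0384)
def rel(th,pin):
    """pan pose now in large-pan coordinates: h, radial/tangential miss, heading error, at measured tool pose"""
    o=ctrl.get_obs(); R0=R.from_rotvec(o['tool_rot']).as_matrix(); P=o['tool_pos']+R0@np.array(pin)-O
    d=np.cos(th)*s+np.sin(th)*w; t=np.cross(a,d); x=R0[:,0]
    print('h %.4f along %.4f across %.4f head %.4f axis %.4f'%(P@a,P@d,P@t,np.arctan2(x@t,x@d),np.arccos(np.clip(-R0[:,2]@a,-1,1))),'t',o['t'],'F',(R0.T@o['contact_force']).round(2),'M',(R0.T@o['wrist_torque']).round(3))
E
python3 - <<'E'
from tgt import *
p,Rm=target(.317,.075,med); print(p); delta(p,Rm)
E
```

```text
[0.60289469 0.04638834 0.13158196]
d [-0.187  -0.3041 -0.075 ] r [ 0.3032 -0.469   1.7404] rows>= 15.0
```

```bash
python3 jog.py '0 0 0 -.04 0 0 0;0 0 0 -.08 0 0 0;0 0 0 -.12 0 0 .1;0 0 0 -.15 0 0 .2;0 -.02 -.03 -.15 .05 -.08 .3;0 -.187 -.304 -.15 .303 -.469 1.74;0 -.187 -.304 -.15 .303 -.469 1.74;0 -.187 -.304 -.15 .303 -.469 1.74;0 -.187 -.304 -.15 .303 -.469 1.74;0 -.187 -.304 -.15 .303 -.469 1.74;0 -.187 -.304 -.15 .303 -.469 1.74;0 -.187 -.304 -.15 .303 -.469 1.74;0 -.187 -.304 -.15 .303 -.469 1.74;0 -.187 -.304 -.15 .303 -.469 1.74;0 -.187 -.304 -.15 .303 -.469 1.74;0 -.187 -.304 -.15 .303 -.469 1.74;0 -.187 -.304 -.15 .303 -.469 1.74;0 -.187 -.304 -.15 .303 -.469 1.74;0 -.187 -.304 -.15 .303 -.469 1.74;0 -.187 -.304 -.15 .303 -.469 1.74'
python3 - <<'E'
from tgt import *
rel(.317,med); p,Rm=target(.317,.060,med); delta(p,Rm)
E
```

```text
t: 6.17
tool_pos: [0.6028, 0.0466, 0.2059]
tool_rot: [2.271, 1.512, -0.422]
contact_force: [0.3, -0.3, -1.6]
opening: 0.0117
grip_force: 98.1
h 0.1406 along -0.0330 across -0.0111 head 0.0033 axis 0.0005 t 6.1667 F [0.58 0.18 1.51] M [0.151 0.595 0.006]
d [ 0.033  -0.0106  0.0807] r [-0.     -0.0005  0.0033] rows>= 3.0
```

```bash
python3 jog.py '0 .02 -.007 .01 0 0 .003;0 .033 -.0106 .04 0 0 .003;0 .033 -.0106 .07 0 0 .003;0 .033 -.0106 .0807 0 0 .003;0 .033 -.0106 .0807 0 0 .003;0 .033 -.0106 .0807 0 0 .003'
python3 - <<'E'
from tgt import *
rel(.317,med)
shot('wrist','w4'); c,im=shot('scene','s4')
im=im[170:300,230:400]; w4=cv2.imread('pics/w4.png')
cv2.imwrite('pics/v4.png',np.hstack([cv2.resize(w4,(533,400))[:, :],cv2.resize(im,None,fx=1.55,fy=400/130)])[:, :800])
E
```

```text
t: 6.67
tool_pos: [0.6025, 0.0388, 0.1194]
tool_rot: [2.274, 1.505, -0.421]
contact_force: [0.1, 0.4, -1.7]
opening: 0.012
grip_force: 98.1
h 0.0607 along -0.0009 across -0.0003 head -0.0025 axis 0.0002 t 6.6667 F [ 1.17 -0.31  1.31] M [0.084 0.566 0.029]
```

View pics/v4.png

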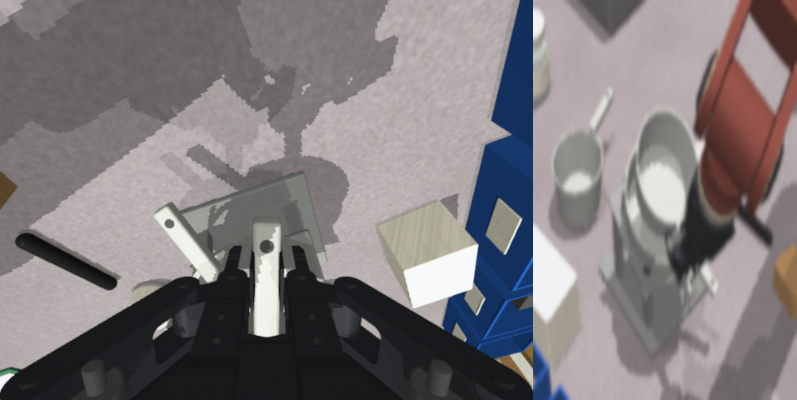

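```bash
python3 jog.py '0 .0009 -.0003 .01 0 0 -.003;0 .0009 -.0003 .02 0 0 -.003;0 .0009 -.0003 .032 0 0 -.003;0 .0009 -.0003 .032 0 0 -.003'
python3 -c "
from tgt import *
rel(.317,med)"
python3 jog.py '0 0 0 .003 0 0 0;0 0 0 .006 0 0 0;0 0 0 .006 0 0 0'
python3 -c "
from tgt import *
rel(.317,med)"
```

```text
t: 7.1
tool_pos: [0.5995, 0.0239, 0.087]
tool_rot: [2.273, 1.509, -0.427]
contact_force: [1.0, -1.2, -3.7]
opening: 0.0118
grip_force: 98.1
h 0.0253 along 0.0003 across 0.0016 head 0.0019 axis 0.0042 t 7.1 F [1.05 0.88 3.82] M [-0.059  0.656 -0.002]
t: 7.35
tool_pos: [0.6007, 0.022, 0.0842]
tool_rot: [2.272, 1.508, -0.423]
contact_force: [-0.8, 0.7, -2.0]
opening: 0.0122
grip_force: 98.1
h 0.0217 along 0.0005 across 0.0003 head 0.0007 axis 0.0011 t 7.35 F [ 1.19 -1.26  1.46] M [0.149 0.635 0.068]
```

```bash
python3 jog.py '0 0 0 .003 0 0 0;0 0 0 .006 0 0 0;0 0 0 .006 0 0 0'
python3 -c "
from tgt import *
rel(.317,med)"
python3 jog.py '0 0 0 .003 0 0 0;0 0 0 .005 0 0 0;0 0 0 .005 0 0 0'
python3 -c "
from tgt import *
rel(.317,med)"
```

```text
t: 7.6
tool_pos: [0.6005, 0.0192, 0.079]
tool_rot: [2.272, 1.508, -0.422]
contact_force: [-0.5, 0.5, -2.5]
opening: 0.012
grip_force: 98.1
h 0.0159 along 0.0005 across 0.0002 head 0.0007 axis 0.0008 t 7.6 F [ 1.3  -0.94  1.97] M [0.174 0.634 0.115]
t: 7.85
tool_pos: [0.6003, 0.0169, 0.0746]
tool_rot: [2.272, 1.508, -0.423]
contact_force: [0.1, -0.1, -2.6]
opening: 0.0119
grip_force: 98.1
h 0.0108 along 0.0005 across 0.0003 head 0.0008 axis 0.0009 t 7.85 F [ 1.15 -0.27  2.33] M [0.136 0.681 0.079]
```

```bash
python3 jog.py '0 0 0 .0015 0 0 0;0 0 0 .003 0 0 0;0 0 0 .003 0 0 0'
python3 -c "
from tgt import *
rel(.317,med)"
python3 jog.py '0 0 0 .001 0 0 0;0 0 0 .0015 0 0 0;0 0 0 .0015 0 0 0'
python3 -c "
from tgt import *
rel(.317,med)"
```

```text
t: 8.1
tool_pos: [0.6006, 0.0156, 0.0724]
tool_rot: [2.272, 1.508, -0.422]
contact_force: [-0.2, 0.1, -1.1]
opening: 0.0118
grip_force: 98.3
h 0.0083 along 0.0006 across -0.0001 head 0.0007 axis 0.0004 t 8.1 F [ 0.47 -0.39  0.89] M [0.084 0.493 0.023]
t: 8.35
tool_pos: [0.6007, 0.0153, 0.0714]
tool_rot: [2.272, 1.508, -0.42]
contact_force: [0.8, 3.1, -0.3]
opening: 0.012
grip_force: 98.5
h 0.0072 along 0.0008 across -0.0002 head 0.0004 axis 0.0007 t 8.35 F [ 2.95 -0.35 -1.16] M [0.175 0.602 0.062]
```

```bash
python3 jog.py '0 0 0 .0007 0 0 0;0 0 0 .0012 0 0 0;0 0 0 .0012 0 0 0'
python3 -c "
from tgt import *
rel(.317,med)"
```

```text
t: 8.6
tool_pos: [0.601, 0.0151, 0.071]
tool_rot: [2.272, 1.508, -0.419]
contact_force: [-1.8, 6.1, 2.7]
opening: 0.012
grip_force: 99.1
h 0.0067 along 0.0010 across -0.0004 head 0.0001 axis 0.0013 t 8.6 F [ 3.02 -3.41 -5.17] M [0.418 0.575 0.05 ]
```

```bash
python3 jog.py '.03 0 0 0 0 0 0;.03 0 0 0 0 0 0;.03 0 0 0 0 0 0;.03 0 0 -.01 0 0 0;.03 0 0 -.05 0 0 0;.03 0 0 -.09 0 0 0;.04 0 0 -.12 0 0 0;.06 0 0 -.12 0 0 0' 20
python3 - <<'E'
from tgt import *
# camera pose as w1 but view again along axis
Rm=frame(-a,s); C=O+.076*a+.23*a+.075*s
delta(C-.0739*Rm[:,0]+.143*Rm[:,2],Rm)
E
```

```text
t: 9.27
tool_pos: [0.6092, 0.0733, 0.1848]
tool_rot: [2.27, 1.506, -0.404]
contact_force: [0.6, 0.6, 1.2]
opening: 0.0505
grip_force: 0.0
d [-0.1081 -0.0042  0.0095] r [ 0.0121 -0.0048 -0.3203] rows>= 3.0
```

```bash
python3 jog.py '.085 -.02 0 -.02 .012 -.005 -.1;.085 -.06 -.002 -.02 .012 -.005 -.2;.085 -.1 -.004 -.0 .012 -.005 -.32;.085 -.108 -.0042 .0095 .012 -.005 -.32;.085 -.108 -.0042 .0095 .012 -.005 -.32;.085 -.108 -.0042 .0095 .012 -.005 -.32'
python3 - <<'E'
from tgt import *
c,im=shot('wrist','w5')
cv2.imwrite('pics/w5c.png',cv2.resize(im[30:330,160:480],(640,600),interpolation=cv2.INTER_CUBIC))
E
```

```text
t: 9.77
tool_pos: [0.5592, -0.0204, 0.2145]
tool_rot: [2.041, 1.876, -0.525]
contact_force: [-0.4, -0.8, -0.7]
opening: 0.0848
grip_force: 0.0
```

View pics/w5c.png

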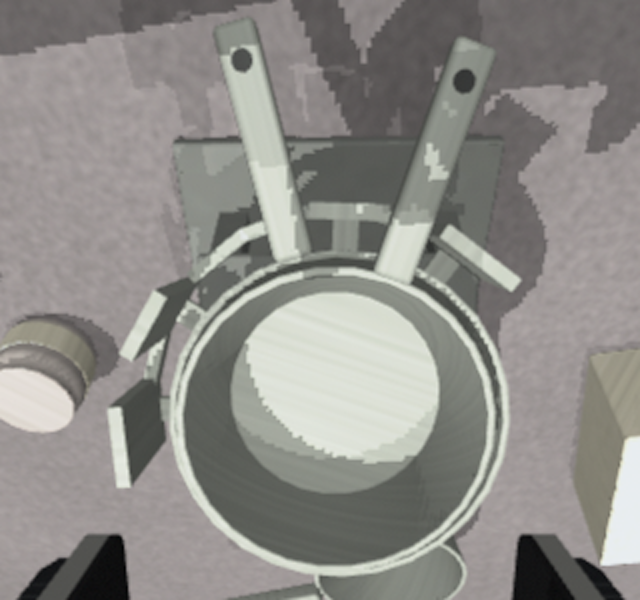

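```bash
cat > rim.py <<'E'
from tgt import *
from scipy.optimize import least_squares
def rimfit(name,ctr,r0,r1,rad,zrim,guess,rev=False):
    c,im=load(name); g=cv2.GaussianBlur(im,(3,3),0).min(axis=2).astype(np.float32); pts=[]
    for t in np.arange(0,2*np.pi,np.pi/60):
        r=np.arange(r0,r1,.5); p=(np.array(ctr)+np.c_[r*np.cos(t),r*np.sin(t)]).astype(np.float32)
        v=cv2.remap(g,p[:,:1],p[:,1:],cv2.INTER_LINEAR)[:,0]; v=v-np.maximum(np.roll(v,7),0)*.5-np.roll(v,-7)*.5; pts.append(p[7+np.argmax(v[7:-7])])
    pts=np.array(pts); e=cv2.fitEllipseAMS(pts)
    def ed(e):
        (x0,y0),(W,H),an=e; an=np.deg2rad(an); d=pts-[x0,y0]; return np.hypot(d@[np.cos(an),np.sin(an)]/W*2,d@[-np.sin(an),np.cos(an)]/H*2)-1
    for _ in range(8): ok=abs(ed(e))<max(.02,np.median(abs(ed(e)))); e=cv2.fitEllipseAMS(pts[ok])
    P=pts[ok]; 
    def res(q):
        ax=a+q[3]*s+q[4]*w; ax/=np.linalg.norm(ax); return [np.linalg.norm(ray(c,p,q[:3],ax)-q[:3])-rad for p in P]+[q[3]*.01,q[4]*.01]
    q=least_squares(res,[*guess,0,0],loss='soft_l1',f_scale=.0005).x; ax=a+q[3]*s+q[4]*w; ax/=np.linalg.norm(ax)
    D=q[:3]-zrim*ax-(O+.0013*w); print(e,ok.sum(),'h %.4f s %.4f w %.4f tilt'%(D@a,D@s,D@w),q[3:].round(4),'rms',np.sqrt(np.mean(np.square(res(q)[:-2]))))
E
python3 - <<'E'
from rim import *
G=O+.06*a
rimfit('w1',(325.5,235.5),60,92,.0645,.052,G)
for r in ((70,84),(68,86)): rimfit('w5',(160+333/2,30+418/2),*r,.0585,.054,G)
E
```

```text
((325.6103820800781, 235.40338134765625), (153.28341674804688, 160.0574493408203), 259.454345703125) 117 h -0.0002 s -0.0000 w 0.0001 tilt [-0.0003 -0.003 ] rms 0.00019746422269181508
((327.0545959472656, 239.92300415039062), (149.2476043701172, 155.6375274658203), 264.3894348144531) 120 h 0.0054 s -0.0005 w -0.0026 tilt [0.0185 0.0218] rms 0.0002365860046884674
((327.0545959472656, 239.92300415039062), (149.2476043701172, 155.6375274658203), 264.3894348144531) 120 h 0.0054 s -0.0005 w -0.0026 tilt [0.0185 0.0218] rms 0.0002365860046884674
```

```bash
python3 - <<'E'
from h import *
Rm=frame([0,0,-1],[-.951,-.303,0])
delta([.476,-.325,.15],Rm); delta([.50,-.2,.26],Rm); print(ctrl.get_obs()['q'].round(2))
E
```

```text
d [-0.2436 -0.0562  0.2046] r [-0.4899  0.3083 -1.9166] rows>= 17.0
d [-0.184  -0.0445  0.0477] r [-0.4899  0.3083 -1.9166] rows>= 17.0
[ 0.06 -0.01  1.76 -0.49  1.49  0.21]
```

```bash
python3 jog.py '.085 0 0 -.04 0 0 -.1;.085 -.06 -.01 -.05 -.06 .04 -.22;.085 -.1 -.03 -.03 -.1 .06 -.36;.085 -.13 -.04 0 -.13 .08 -.5;.085 -.184 -.045 .04 -.16 .1 -.63;.085 -.184 -.045 .048 -.19 .12 -.75;.085 -.184 -.045 .048 -.22 .14 -.88;.085 -.22 -.05 .1 -.26 .16 -1.02;.085 -.244 -.056 .16 -.3 .19 -1.16;.085 -.244 -.056 .2 -.34 .21 -1.32;.085 -.244 -.056 .2046 -.49 .308 -1.917;.085 -.244 -.056 .2046 -.49 .308 -1.917;.085 -.244 -.056 .2046 -.49 .308 -1.917;.085 -.244 -.056 .2046 -.49 .308 -1.917;.085 -.244 -.056 .2046 -.49 .308 -1.917;.085 -.244 -.056 .2046 -.49 .308 -1.917;.085 -.244 -.056 .2046 -.49 .308 -1.917;.085 -.244 -.056 .2046 -.49 .308 -1.917;.085 -.244 -.056 .2046 -.49 .308 -1.917'
python3 - <<'E'
from h import *
o=ctrl.get_obs();print(o['dq'].round(3),o['q'].round(2))
c,im=shot('wrist','w6')
E
```

```text
t: 11.4
tool_pos: [0.4781, -0.3255, 0.1504]
tool_rot: [0.487, -3.103, -0.001]
contact_force: [-0.2, 0.5, 0.6]
opening: 0.0848
grip_force: 0.0
[-0.001 -0.023  0.025 -0.002 -0.02   0.079] [-0.73  0.01  1.8   0.    1.34 -2.61]
```

View pics/w6.png

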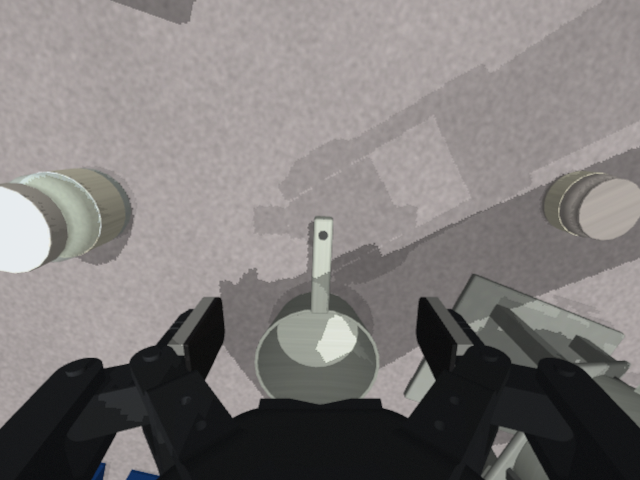

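```bash
python3 - <<'E'
from m2 import *
c,im=load('w6'); g=im.min(axis=2).astype(float)
print(g[205:230,326].tolist(), g[300:325,320].tolist())
for v in (228,250,275,300):
    d=np.diff(cv2.GaussianBlur(im,(3,3),0).min(axis=2)[v,295:345].astype(float)); print(v,[(295.5+i,x) for i,x in enumerate(d) if abs(x)>14])
E
```

```text
[147.0, 149.0, 152.0, 153.0, 154.0, 152.0, 152.0, 152.0, 152.0, 152.0, 148.0, 128.0, 107.0, 120.0, 157.0, 189.0, 196.0, 203.0, 202.0, 203.0, 203.0, 203.0, 203.0, 202.0, 201.0] [154.0, 154.0, 153.0, 154.0, 154.0, 154.0, 154.0, 154.0, 154.0, 154.0, 153.0, 154.0, 147.0, 139.0, 150.0, 152.0, 153.0, 155.0, 154.0, 150.0, 148.0, 148.0, 149.0, 148.0, 148.0]
228 [(307.5, np.float64(-18.0)), (313.5, np.float64(32.0)), (314.5, np.float64(33.0)), (315.5, np.float64(20.0)), (330.5, np.float64(-20.0)), (331.5, np.float64(-24.0))]
250 [(306.5, np.float64(-16.0)), (307.5, np.float64(-18.0)), (312.5, np.float64(21.0)), (313.5, np.float64(30.0)), (314.5, np.float64(21.0)), (329.5, np.float64(-19.0)), (330.5, np.float64(-23.0))]
275 [(311.5, np.float64(18.0)), (312.5, np.float64(29.0)), (313.5, np.float64(21.0)), (320.5, np.float64(-17.0))]
300 [(310.5, np.float64(25.0)), (311.5, np.float64(26.0)), (312.5, np.float64(15.0)), (327.5, np.float64(-24.0)), (328.5, np.float64(-22.0))]
```

```bash
python3 -c "
from m2 import *
meas('w6',(323.2,218.7),(319.1,313.5),.063,.128,.108,.057)"
```

```text
tip [ 0.4582 -0.3287  0.063 ] base [ 0.5311 -0.3083  0.063 ] len 0.075743801903894 u [-0.9629 -0.2698 -0.    ] psi -2.868451703237053 ctr [ 0.5814 -0.2942  0.063 ] g [ 0.4774 -0.3233  0.063 ]
d [-0.0003  0.0021  0.112 ] r [0.0001 0.0001 0.0364] rows>= 3.0
```

```bash
python3 jog.py '.04 0 .001 .02 0 0 .036;.04 0 .001 .05 0 0 .036;.04 0 .001 .08 0 0 .036;.04 0 .001 .105 0 0 .036;.04 0 .001 .112 0 0 .036;.04 0 .001 .112 0 0 .036;0 0 .001 .112 0 0 .036;0 0 .001 .112 0 0 .036;0 0 .001 .112 0 0 .036;0 0 .001 .112 0 0 .036;0 0 .001 .112 0 0 .036;0 0 .001 .112 0 0 .036' 100
python3 jog.py '0 0 0 -.002 0 0 0;0 0 0 -.006 0 0 0;0 0 0 -.02 0 0 0;0 0 0 -.02 0 0 0;0 0 0 -.02 0 0 0'
python3 - <<'E'
from h import *
c,im=shot('wrist','w7'); print(ctrl.get_obs()['wrist_torque'].round(3))
print(im[240:300,326].min(axis=1).tolist())
for v in (290,340,390): print(v,im[v,296:346].min(axis=1).tolist())
E
```

```text
t: 12.45
tool_pos: [0.4775, -0.3258, 0.0407]
tool_rot: [-0.429, 3.11, -0.005]
contact_force: [-1.1, -0.3, 6.0]
opening: 0.0123
grip_force: 98.2
t: 12.87
tool_pos: [0.4769, -0.3252, 0.0599]
tool_rot: [-0.429, 3.111, -0.003]
contact_force: [-0.6, -0.3, -2.0]
opening: 0.0114
grip_force: 97.7
[-0.046  0.273  0.04 ]
[157, 158, 157, 157, 158, 158, 157, 158, 158, 158, 158, 158, 159, 157, 155, 153, 153, 152, 153, 154, 153, 154, 155, 157, 157, 158, 158, 158, 156, 153, 151, 143, 121, 109, 109, 111, 113, 114, 115, 117, 130, 156, 179, 192, 194, 198, 201, 202, 202, 202, 202, 202, 201, 201, 201, 201, 201, 202, 202, 201]
290 [104, 105, 105, 105, 104, 105, 94, 114, 152, 172, 183, 195, 202, 204, 206, 206, 205, 204, 203, 204, 204, 204, 204, 204, 204, 204, 204, 204, 204, 202, 202, 202, 202, 204, 207, 206, 204, 195, 183, 174, 145, 101, 97, 103, 104, 104, 105, 104, 104, 105]
340 [21, 19, 19, 25, 30, 33, 33, 30, 22, 15, 96, 126, 133, 135, 136, 137, 135, 135, 134, 134, 135, 135, 136, 136, 136, 136, 136, 136, 136, 136, 135, 134, 135, 135, 137, 135, 133, 127, 82, 13, 25, 30, 32, 32, 30, 21, 20, 19, 17, 21]
390 [20, 19, 60, 74, 74, 75, 75, 75, 72, 96, 124, 139, 146, 153, 150, 145, 144, 137, 133, 132, 133, 133, 134, 134, 134, 134, 135, 136, 134, 134, 132, 132, 132, 132, 133, 132, 128, 122, 117, 98, 79, 75, 74, 73, 75, 74, 51, 18, 22, 20]
```

```bash
echo "sml=(-.1077,0,.0407)" >> tgt.py; python3 - <<'E'
from tgt import *
for h in (.14,.07):
    p,Rm=target(-1.287,h,sml); print(p-.0013*w); delta(p-.0013*w,Rm)
E
```

```text
[0.46211764 0.02498626 0.22529114]
d [-0.0809  0.3405 -0.1665] r [0.4958 0.0187 0.627 ] rows>= 10.0
[ 0.45941934 -0.00776578  0.16348481]
d [-0.0695  0.3098 -0.1046] r [0.4958 0.0187 0.627 ] rows>= 9.0
```

```bash
python3 jog.py '0 0 0 -.04 0 0 0;0 0 0 -.08 0 0 0;0 0 0 -.12 0 0 0;0 0 0 -.16 0 0 0;0 0 0 -.19 .05 0 .06;0 -.01 .035 -.195 .1 0 .13;0 -.03 .075 -.195 .16 .01 .2;0 -.04 .115 -.195 .22 .01 .28;0 -.05 .155 -.195 .28 .01 .36;0 -.06 .195 -.195 .34 .015 .44;0 -.07 .235 -.195 .4 .018 .52;0 -.08 .275 -.195 .46 .018 .58;0 -.081 .312 -.19 .496 .019 .627;0 -.081 .34 -.167 .496 .019 .627;0 -.081 .34 -.167 .496 .019 .627;0 -.081 .34 -.167 .496 .019 .627'
python3 - <<'E'
from tgt import *
rel(-1.287,sml); p,Rm=target(-1.287,.062,sml); delta(p-.0013*w,Rm)
E
```

```text
t: 14.25
tool_pos: [0.4605, 0.027, 0.2225]
tool_rot: [0.538, 2.958, -0.746]
contact_force: [-0.2, 0.4, -2.1]
opening: 0.0117
grip_force: 98.3
h 0.1380 along 0.0039 across -0.0027 head 0.0072 axis 0.0035 t 14.25 F [0.6  1.17 1.65] M [-0.433  0.384 -0.113]
d [-0.0028 -0.0023  0.0764] r [-0.0004 -0.0035  0.0072] rows>= 2.0
```

```bash
python3 jog.py '0 -.002 -.002 .02 0 -.003 .006;0 -.002 -.002 .05 0 -.003 .006;0 -.002 -.002 .0764 0 -.003 .006;0 -.002 -.002 .0764 0 -.003 .006;0 -.002 -.002 .0764 0 -.003 .006'
python3 - <<'E'
from tgt import *
rel(-1.287,sml)
c,im=shot('wrist','w8'); 
cv2.imwrite('pics/w8c.png',cv2.resize(im[180:480,160:560],(800,600),interpolation=cv2.INTER_CUBIC))
E
```

```text
t: 14.67
tool_pos: [0.4595, -0.015, 0.1584]
tool_rot: [0.557, 2.949, -0.746]
contact_force: [0.6, 0.0, -1.2]
opening: 0.012
grip_force: 98.2
h 0.0620 along -0.0005 across 0.0047 head -0.0070 axis 0.0019 t 14.6667 F [-0.42  0.78  1.02] M [-0.39   0.303 -0.106]
```

View pics/w8c.png

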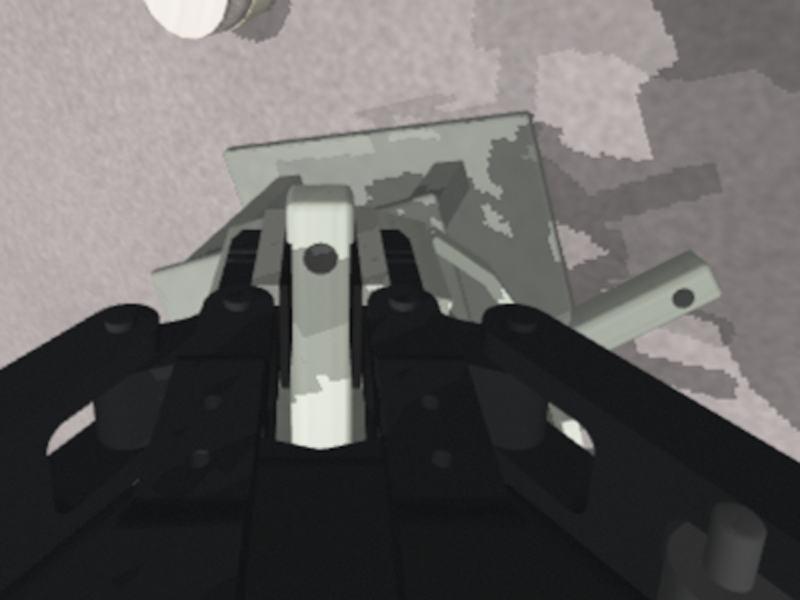

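```bash
python3 jog.py '0 0 .0047 0 0 0 .007;0 0 .0047 0 0 0 .007;0 0 .0047 0 0 0 .007;0 0 .0047 0 0 0 .007'
python3 -c "
from tgt import *
rel(-1.287,sml);p,Rm=target(-1.287,.030,sml); delta(p-.0013*w,Rm)"
```

```text
t: 15.05
tool_pos: [0.463, -0.0093, 0.1583]
tool_rot: [0.563, 2.942, -0.742]
contact_force: [-0.3, 0.5, -2.1]
opening: 0.0122
grip_force: 98.2
h 0.0653 along -0.0020 across -0.0006 head -0.0131 axis 0.0043 t 15.05 F [0.74 1.2  1.6 ] M [-0.443  0.34  -0.144]
d [ 0.0033 -0.0024  0.0348] r [ 0.0009  0.0043 -0.0131] rows>= 1.0
```

```bash
python3 jog.py '0 .0033 -.0024 .01 .001 .004 -.013;0 .0033 -.0024 .02 .001 .004 -.013;0 .0033 -.0024 .0348 .001 .004 -.013;0 .0033 -.0024 .0348 .001 .004 -.013;0 .0033 -.0024 .0348 .001 .004 -.013'
python3 -c "
from tgt import *
rel(-1.287,sml);p,Rm=target(-1.287,.024,sml); delta(p-.0013*w,Rm)"
```

```text
t: 15.47
tool_pos: [0.4557, -0.0273, 0.1256]
tool_rot: [0.548, 2.956, -0.748]
contact_force: [0.4, -0.1, -2.4]
opening: 0.0119
grip_force: 98.2
h 0.0268 along 0.0036 across 0.0006 head 0.0009 axis 0.0051 t 15.4667 F [-0.09  1.19  2.16] M [-0.42   0.277 -0.071]
d [-0.0022  0.0003  0.0032] r [-0.0023 -0.0046  0.0009] rows>= 1.0
```

```bash
python3 jog.py '0 -.0022 .0003 0 -.002 -.0046 .001;0 -.0022 .0003 0 -.002 -.0046 .001;0 -.0022 .0003 0 -.002 -.0046 .001'
python3 -c "
from tgt import *
rel(-1.287,sml);p,Rm=target(-1.287,.022,sml); delta(p-.0013*w,Rm)"
```

```text
t: 15.72
tool_pos: [0.4599, -0.0272, 0.1281]
tool_rot: [0.546, 2.947, -0.742]
contact_force: [0.3, 0.2, -2.4]
opening: 0.0118
grip_force: 98.2
h 0.0302 along -0.0010 across 0.0003 head -0.0015 axis 0.0048 t 15.7167 F [0.09 1.3  2.01] M [-0.411  0.277 -0.093]
d [ 0.0021 -0.0001  0.0077] r [ 0.0016  0.0045 -0.0015] rows>= 1.0
```

```bash
python3 jog.py '0 .001 0 .002 .001 .0022 -.001;0 .001 0 .004 .001 .0022 -.001;0 .001 0 .004 .001 .0022 -.001;0 .001 0 .004 .001 .0022 -.001;0 .001 0 .004 .001 .0022 -.001'
python3 -c "
from tgt import *
rel(-1.287,sml)"
```

```text
t: 16.13
tool_pos: [0.4581, -0.0288, 0.1236]
tool_rot: [0.546, 2.951, -0.745]
contact_force: [-0.1, -0.5, -1.6]
opening: 0.0118
grip_force: 98.2
h 0.0250 along 0.0008 across 0.0002 head 0.0001 axis 0.0010 t 16.1333 F [0.13 0.28 1.69] M [-0.39   0.321 -0.097]
```

Well aligned; enter the slot.

```bash
python3 jog.py '0 0 0 .002 0 0 0;0 0 0 .004 0 0 0;0 0 0 .004 0 0 0'
python3 -c "
from tgt import *
rel(-1.287,sml)"
python3 jog.py '0 0 0 .002 0 0 0;0 0 0 .004 0 0 0;0 0 0 .004 0 0 0'
python3 -c "
from tgt import *
rel(-1.287,sml)"
```

```text
t: 16.38
tool_pos: [0.4577, -0.0309, 0.1196]
tool_rot: [0.546, 2.952, -0.745]
contact_force: [-0.1, 0.6, -2.4]
opening: 0.0117
grip_force: 98.2
h 0.0204 along 0.0011 across 0.0002 head 0.0003 axis 0.0003 t 16.3833 F [0.62 1.49 1.82] M [-0.456  0.35  -0.128]
t: 16.63
tool_pos: [0.4575, -0.0328, 0.1161]
tool_rot: [0.546, 2.952, -0.745]
contact_force: [-0.6, 1.1, -2.1]
opening: 0.012
grip_force: 98.2
h 0.0164 along 0.0011 across 0.0002 head 0.0002 axis 0.0003 t 16.6333 F [1.18 1.66 1.41] M [-0.44   0.322 -0.097]
```

```bash
python3 jog.py '0 0 0 .001 0 0 0;0 0 0 .0025 0 0 0;0 0 0 .0025 0 0 0'
python3 -c "
from tgt import *
rel(-1.287,sml)"
python3 jog.py '0 0 0 .0008 0 0 0;0 0 0 .0012 0 0 0;0 0 0 .0012 0 0 0'
python3 -c "
from tgt import *
rel(-1.287,sml)"
```

```text
t: 16.88
tool_pos: [0.4578, -0.0339, 0.1143]
tool_rot: [0.545, 2.951, -0.745]
contact_force: [0.6, 0.9, -1.4]
opening: 0.0121
grip_force: 98.3
h 0.0144 along 0.0007 across 0.0002 head 0.0001 axis 0.0012 t 16.8833 F [-0.08  1.58  0.81] M [-0.413  0.212 -0.111]
t: 17.13
tool_pos: [0.4578, -0.0342, 0.1135]
tool_rot: [0.546, 2.951, -0.744]
contact_force: [-1.4, 1.5, -1.1]
opening: 0.0115
grip_force: 98.5
h 0.0135 along 0.0007 across 0.0001 head -0.0000 axis 0.0011 t 17.1333 F [1.98 1.26 0.36] M [-0.43   0.298 -0.114]
```

```bash
python3 jog.py '0 0 0 .0007 0 0 0;0 0 0 .0012 0 0 0;0 0 0 .0012 0 0 0'
python3 -c "
from tgt import *
rel(-1.287,sml)"
```

```text
t: 17.38
tool_pos: [0.4579, -0.0346, 0.1128]
tool_rot: [0.546, 2.951, -0.744]
contact_force: [-1.2, 3.7, 0.5]
opening: 0.0116
grip_force: 98.9
h 0.0127 along 0.0005 across 0.0001 head -0.0002 axis 0.0014 t 17.3833 F [ 2.29  2.38 -2.13] M [-0.443  0.433 -0.072]
```

```bash
python3 jog.py '0 0 0 .0006 0 0 0;0 0 0 .0006 0 0 0'
python3 -c "
from tgt import *
rel(-1.287,sml)"
python3 jog.py '.03 0 0 0 0 0 0;.03 0 0 0 0 0 0;.03 0 0 0 0 0 0;.03 0 0 -.01 0 0 0;.03 0 0 -.05 0 0 0;.03 0 0 -.09 0 0 0;.04 0 0 -.12 0 0 0;.06 0 0 -.13 0 0 0;.06 0 0 -.13 0 0 0' 20
python3 - <<'E'
from tgt import *
Rm=frame(-a,s); C=O+.306*a+.075*s
delta(C-.0739*Rm[:,0]+.143*Rm[:,2],Rm)
E
```

```text
t: 17.55
tool_pos: [0.4578, -0.0347, 0.1126]
tool_rot: [0.546, 2.951, -0.744]
contact_force: [-3.5, 6.5, 5.3]
opening: 0.0122
grip_force: 99.6
h 0.0125 along 0.0006 across 0.0001 head -0.0005 axis 0.0011 t 17.55 F [ 4.7   1.77 -7.61] M [-0.375  0.719 -0.116]
t: 18.3
tool_pos: [0.4645, 0.0268, 0.2304]
tool_rot: [0.545, 2.945, -0.74]
contact_force: [-0.3, -0.2, 0.2]
opening: 0.0599
grip_force: 0.0
d [-0.1061  0.0015  0.0239] r [0.0075 0.004  1.2853] rows>= 11.0
```

```bash
python3 jog.py '.085 0 0 0 .007 .004 .4;.085 -.03 0 0 .007 .004 .4;.085 -.06 0 0 .007 .004 .5;.085 -.106 .0015 0 .007 .004 .8;.085 -.106 .0015 .01 .007 .004 1.285;.085 -.106 .0015 .024 .007 .004 1.285;.085 -.106 .0015 .024 .007 .004 1.285;.085 -.106 .0015 .024 .007 .004 1.285;.085 -.106 .0015 .024 .007 .004 1.285;.085 -.106 .0015 .024 .007 .004 1.285;.085 -.106 .0015 .024 .007 .004 1.285;.085 -.106 .0015 .024 .007 .004 1.285;.085 -.106 .0015 .024 .007 .004 1.285;.085 -.106 .0015 .024 .007 .004 1.285'
python3 - <<'E'
from tgt import *
c,im=shot('wrist','w9')
cv2.imwrite('pics/w9c.png',cv2.resize(im[30:330,140:480],(680,600),interpolation=cv2.INTER_CUBIC))
E
```

```text
t: 19.47
tool_pos: [0.5608, -0.0191, 0.2174]
tool_rot: [2.036, 1.878, -0.518]
contact_force: [-0.0, 0.6, -0.9]
opening: 0.0848
grip_force: 0.0
```

View pics/w9c.png

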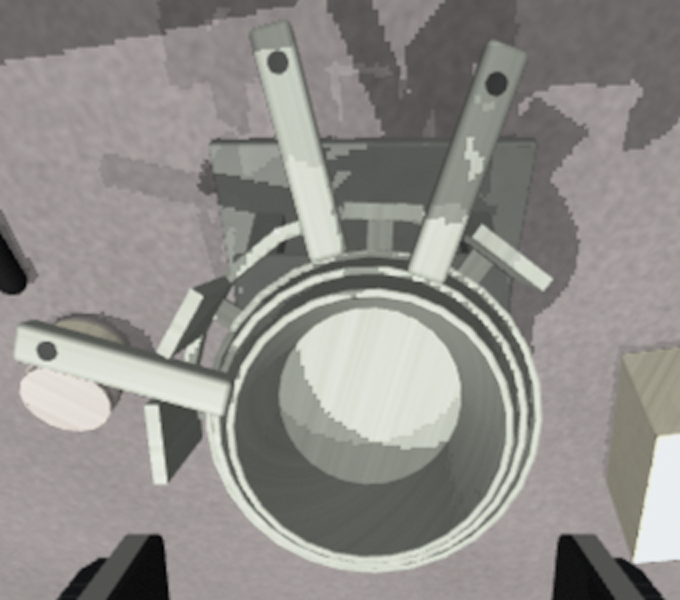

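```bash
python3 - <<'E'
from rim import *
rimfit('w9',(140+370/2,30+422/2),54,78,.0515,.056,O+.065*a)
rimfit('w9',(140+373/2,30+413/2),70,86,.0585,.054,O+.06*a)
E
```

```text
((324.687744140625, 242.72576904296875), (133.44314575195312, 139.0074462890625), 90.32613372802734) 120 h 0.0106 s -0.0010 w -0.0011 tilt [ 0.0253 -0.0064] rms 0.00021639381017360244
((325.9749450683594, 236.4746856689453), (145.93963623046875, 151.18817138671875), 105.17658996582031) 90 h 0.0009 s -0.0009 w 0.0026 tilt [ 0.039  -0.0707] rms 0.0004630307220355128
```

```bash
python3 jog.py '.085 0 0 -.04 0 0 0;.085 0 0 -.08 0 0 0;.085 0 0 -.08 0 0 0;.085 0 0 -.08 0 0 0'; python3 -c "
from station import ctrl
print(ctrl.finish_job())"
```

```text
t: 19.85
tool_pos: [0.5665, 0.0196, 0.2926]
tool_rot: [2.034, 1.875, -0.508]
contact_force: [-1.3, -0.2, -0.1]
opening: 0.0852
grip_force: 0.0
the job is handed in; nothing more can be done
None
```

I handed the job in at about 20 s. The last wrist picture shows the middle pan in the large one and the small pan in the middle one, each handle through its own guard slot either side of the large pan's handle. I pressed each pan down with only a few newtons, and the measured seat heights agree with fully home to about 1.5 mm.

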